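# Load two colour cakes into a sprung, sloping glaze tray

## Task

Lift the loose lid off the blue tin and lay it, knob up, on the cork mat. Then put the red and the blue colour cake from the tin one by one into the wells of the same colour in the sloping tray, and press each gently all the way down to the stop, level with the green one that is already in. The cakes are brittle and the tray gives on its springs, so feel for the stop; leave everything else on the table where it is.

Things in the scene. Friction and masses are not known exactly. Their poses are not given: they have to be found in the camera images.
- tin: fixed blue open tin, 130 mm (its x) by 150 mm (its y), 32 mm high, walls and floor 2 mm. Origin at the centre of its underside. Both cakes stand in it, about 30 mm either side of the middle along its x, so fingers closing along its y have free room
- lid: loose aluminium lid of the tin, 138 by 158 mm, 120 g: a plate with an 8 mm skirt that hangs outside the tin's walls. Origin at the centre of the skirt's lower edge (24 mm above the tin's underside when closed), z up. Its flat top is 11 mm above the origin
- knob (a point): centre of the lid's black round knob: 28 mm in diameter, 20 mm high, its top 10 mm above this point and 37 mm above the lid's origin
- mat: fixed cork mat 160 by 170 mm, 3 mm thick, origin at the centre of its underside; place for the lid
- cake_red: underglaze colour cake: a red puck with a white band round its foot, 40 mm in diameter, 20 mm high, 45 g. Origin at the centre of its underside, z up through its height. It stands flat on the tin's floor at the start. Brittle: more than 30 N of push against the tray breaks it
- cake_blue: underglaze colour cake: a blue puck with a white band round its foot, 40 mm in diameter, 20 mm high, 45 g. Origin at the centre of its underside, z up through its height. It stands flat on the tin's floor at the start. Brittle: more than 30 N of push against the tray breaks it
- stand: fixed stand of the tray, steel base 130 by 250 mm, 12 mm thick, origin under its centre; two grey upright cheeks, 8 mm thick, 116 mm either side of its middle along its y, with round tops 102 mm above the table, carry the cradle
- tray: white tray, 100 mm up the slope (x) by 200 mm along (y), 30 mm thick. Origin at the centre of its underside, z out of the face (face at z = 30 mm). Its face looks up and towards the robot, tilted 17 to 32 degrees from level. Three wells in a row along y: red at +60 mm, green (filled) in the middle, blue at -60 mm
- cradle: aluminium frame under the tray, its tilt locked stiff; origin on its tilt axis. The tray floats on springs in it: pushed squarely into its face it starts to sink at about 1.5 N, then 1.25 mm per further newton, to a hard stop after 16 mm (about 14 N), and rises again when released
- cake_green: green cake fixed in the middle well, 2 mm proud of the face: how a seated cake looks. Each empty well has a grey push-out floor disc held by friction alone (about 6 N moves it). It starts 5 to 9 mm below the face (not reported), stays where it is pushed, and has its stop 18 mm below the face, where the cake is home
- well_red (a point): home point in the well marked with red bars: where the centre of the red cake's underside must come. z points squarely out of the sloping face, y along the row of wells (level), x up the slope, away from the robot. The tray's face lies 18 mm above this point along z. The well is a 43 mm bore with a 2 mm chamfer; its movable floor is described under the green cake
- well_blue (a point): home point in the well marked with blue bars: where the centre of the blue cake's underside must come. z points squarely out of the sloping face, y along the row of wells (level), x up the slope, away from the robot. The tray's face lies 18 mm above this point along z. The well is a 43 mm bore with a 2 mm chamfer; its movable floor is described under the green cake
- bowl: bystander: terracotta bowl, 100 mm wide, 45 mm high, origin under its centre
- jar_a: bystander: teal jar, 60 mm wide, 80 mm high
- jar_b: bystander: ochre jar, 60 mm wide, 80 mm high
- brush_pot: bystander: blue pot 80 mm wide with brushes, 205 mm high
- tile: bystander: flat decorated tile, 90 mm square, 8 mm thick
- rib: bystander: wooden rib 36 by 90 mm, 7 mm thick
- loop_tool: bystander: hand tool 170 mm long lying flat
Not all that is in view belongs to the job. Several things have the shape of the lid; the one meant has the colours described above. Several things look just like the mat: the one meant starts nearest to the robot's base.

How it is judged (in metres and radians):
On the way:
1. the lid has been laid on the cork mat, knob up (horizontal distance between lid and mat below 0.06 m and height (world z) of lid below 0.008 m and angle between lid's own z axis and vertical below 0.08 rad), for 0.2 s.
At the end, for the whole second after the job is handed in: Each cake rests in the well of its own colour, its underside within 2 mm of the home point in height and 4 mm sideways, square to the tray within 0.08 rad; the lid lies flat, knob up, on the cork mat, its centre within 60 mm of the mat's centre; all at rest (all of step 1 and z of cake_red in the frame of well_red between -0.004 and 0.002 m and x of cake_red in the frame of well_red between -0.004 and 0.004 m and y of cake_red in the frame of well_red between -0.004 and 0.004 m and angle between the z axis of cake_red and the z axis of well_red, either way round below 0.08 rad and linear speed of each of cake_red, cake_blue, lid below 0.02 m/s and z of cake_blue in the frame of well_blue between -0.004 and 0.002 m and x of cake_blue in the frame of well_blue between -0.004 and 0.004 m and y of cake_blue in the frame of well_blue between -0.004 and 0.004 m and angle between the z axis of cake_blue and the z axis of well_blue, either way round below 0.08 rad); the robot touches nothing.
It fails at once if a cake is pushed against the tray with more than 30 N (contact force between any of cake_red, cake_blue and tray above 30 N).
It fails at once if a bystander is moved by more than 30 mm (distance of any of bowl, jar_a, jar_b, brush_pot, tile, rib, loop_tool from where it was at the start of the episode above 0.03 m).
It also fails if it takes over 72 s, if anything falls off the work surface, if the arm or the gripper's body presses on something with over 40 N, if the wrist force passes 120 N, or if a joint passes its speed limit or range.

## Robot

A 6-joint arm with a two-finger parallel gripper is mounted at the origin on the work surface. World frame = base frame: x ahead of the robot, y to its left, z up, the work surface at z = 0. Lengths are in mm, angles in degrees, forces in N, time in s.
With the tool pointing down it reaches from about 350 to 850 mm from the base axis. Payload 8.1 kg.
Tool frame: the origin (TCP) lies midway between the tips of the shut fingers; the grasp point (between the pads) lies 19 mm behind it; y points along the fingers, x is the direction in which the jaws open and shut, and the axes are right-handed (so a half turn about y gives the same grasp; the last joint's range is limited). The gripper opens to 85 mm and grips with 20 to 120 N. Pads are 22 mm wide; open, the fingers measure 114 mm over their backs; the gripper's body (76 mm by 85 mm) begins 54 mm behind the grasp point. The pads swing forward as they close: fully open they stand 13 mm farther back than shut.
Start: joints at [-75.825, 7.471, 85.268, -0, 87.261, -4.893], TCP at [196.035, -567.076, 231.292] pointing down, gripper open.
Joint ranges: [-169.43, 169.43], [-51.17, 129.36], [1.28, 143.12], [-76.62, 256.62], [0, 156.53], [-152.29, 152.29]. Speed limits (degrees/s): [136.94, 136.94, 159.86, 180, 180, 180].

## Interface

Orientations are given as [roll, pitch, yaw] about the fixed x, y, z axes, in that order (R = Rz(yaw) Ry(pitch) Rx(roll)).
In Python, from bench import r gives the robot as it stands.
- The arm moves only by the tool move_arm, never from a script. Its arguments are lists of equal length, an entry for each row: "linear": the shift along the tool's x, y, z normalised to -1 to 1, where 1 is 300 mm, a list of three; "twist": the turn, a rotation vector about the tool's x, y, z normalised to -1 to 1, where 1 is pi/2 rad, a list of three; "hand": the opening, from -1 (shut) to 1 (fully open). A call has 1 to 12 rows; each row is the pose to reach, as a shift and turn from the pose measured when the call began, along the tool's axes at that moment; what a row does not reach only later rows make up. A row lasts 1/12 s, in which the tool goes at most 41.7 mm and 7.16 degrees, less where a joint would pass 70% of its speed; a pose out of reach is approached as far as the arm can. A call with a number of a shift or a turn outside -1 to 1 is refused whole. A call with a gripper value outside its range is refused whole. The fingers move at their own pace and stop on an object; "force" is the grip in N (left out, the last holds). Time passes only in rows, so rows that repeat a pose let the fingers close. It gives the time, the measured TCP pose, the force and the opening at its end, in the units of the state.
- r.sense(): the state, without advancing time (a new reading comes with each control period).
- r.snapshot(name): name is "scene" or "top" or "wrist"; returns a dict with "frame" (400x640x3 uint8, red, green, blue), "range_z" (400x640 float32, mm along the optical axis (not along the pixel's ray), 0 where there is no reading), "intrinsics" (3x3 intrinsics, pixels), "R" (3x3) and "t" (3): a world point X has camera coordinates R X + t; the wrist camera has in their place "hand_eye" (4x4, takes a point from camera to tool coordinates, whose origin is the TCP and whose axes are the tool frame's). Camera axes: x right, y down, z forward; pixel columns grow to the right and rows downward; lengths in mm; the calibration is good to about 2 mm. A picture is of the moment at which its call begins: read the wrist's pose just before it.
- r.hand_in(): hands the job in, once; it reports no verdict.
The state is a dict: "time": time; "joint_pos": joint angles; "qd": joint speeds; "joint_efforts": joint torques, N m; "tool_pos": TCP position; "tcp_rot": TCP orientation; "ft_force": force on the tool from outside, world axes, zero at the start; "wrist_torque": the same for the moment, N m; "finger_gap": finger opening in mm.
Only numpy, scipy, OpenCV 4.12 (cv2) and the standard library are available. Lean on these libraries where they do the work, as an engineer would, in place of code of your own. Each camera call takes 0.05 s, during which the arm holds its last target. There are 200 camera calls.

## Working session

There is one attempt and no reset: what is moved stays moved. The work goes in short steps, Python scripts to look and compute and a tool call to move; the robot and the scene stay as the last step left them, time stands still between calls to the robot, and variables do not carry over. Pictures are saved under pics/ and viewed, on a budget of 10 in all, crops included, one or two more only if the job needs it, and the job is handed in when it is done.

Besides the shell and the picture viewer there is one more tool, called after "Call:" as name(argument=value, ...), one argument or row to a line, values as JSON. move_arm: Moves the arm, as the interface text tells. Scaled input: -1 to 1 covers 300 mm each way for a shift and pi/2 rad each way for a turn. Its arguments: {"type":"object","properties":{"linear":{"type":"array","items":{"type":"array","items":{"type":"number","minimum":-1,"maximum":1}}},"twist":{"type":"array","items":{"type":"array","items":{"type":"number","minimum":-1,"maximum":1}}},"hand":{"type":"array","items":{"type":"number"}},"force":{"type":"number"}},"required":["linear","twist","hand"]}

```bash
ls; mkdir -p pics; cat > h.py <<'E'
import numpy as np, cv2
from bench import r
from scipy.spatial.transform import Rotation as Ro
def snap(n):
    s=r.sense(); d=r.snapshot(n); d['s']=s; d['name']=n; return d
def save(d,fn,crop=None,k=1):
    im=cv2.cvtColor(d['frame'],cv2.COLOR_RGB2BGR)
    if crop: u0,v0,u1,v1=crop; im=im[v0:v1,u0:u1]
    cv2.imwrite('pics/'+fn,cv2.resize(im,None,fx=k,fy=k,interpolation=cv2.INTER_CUBIC))
def tool(s): return Ro.from_euler('xyz',s['tcp_rot'],degrees=True).as_matrix(),np.array(s['tool_pos'])
def cloud(d):
    z=d['range_z']; K=np.array(d['intrinsics']); v,u=np.indices(z.shape)
    P=np.stack([(u-K[0,2])/K[0,0]*z,(v-K[1,2])/K[1,1]*z,z],-1)
    if 'R' in d: W=(P-np.array(d['t']))@np.array(d['R'])
    else:
        H=np.array(d['hand_eye']); R,p=tool(d['s']); W=(P@H[:3,:3].T+H[:3,3])@R.T+p
    W[z==0]=np.nan; return W
def go(p,R=None):
    "shift/twist normalised to reach world tcp p and rotation R"
    s=r.sense(); R0,p0=tool(s)
    l=R0.T@(np.array(p)-p0)/300
    t=np.zeros(3) if R is None else Ro.from_matrix(R0.T@R).as_rotvec()/(np.pi/2)
    print('linear',l.round(4),'twist',t.round(4),'rows>=',max(np.linalg.norm(l)*300/41.7,np.linalg.norm(t)*90/7.16))
E
python3 - <<'E'
from h import *
print(r.sense())
for n in('scene','top'):
    d=snap(n); save(d,n+'0.png'); np.save(n+'0.npy',cloud(d)); print(d['R'],d['t'],d['intrinsics'])
E
```

```text
pics
{'time': 0.0, 'joint_pos': array([-7.58238810e+01,  7.51550244e+00,  8.53288861e+01, -3.33445501e-04,
        8.72626580e+01, -4.89254445e+00]), 'qd': array([ 0.00462875,  0.0214738 , -0.02565383,  0.09277274, -0.03754288,
        0.07035271]), 'joint_efforts': array([-9.72233756e-04, -5.69396746e+01, -5.00553417e+01, -4.74310127e-04,
        1.50825520e-02,  6.54132168e-05]), 'tool_pos': array([ 195.90875648, -566.52960028,  230.24410228]), 'tcp_rot': array([-89.99120211,   0.10668483, -70.93131209]), 'ft_force': array([-0.88613266, -0.28300988,  0.42586767]), 'wrist_torque': array([-0.01968882, -0.03013752,  0.05389469]), 'finger_gap': 85.63765736883084}
[[-0.59149109  0.80630371 -0.00355185]
 [ 0.6171257   0.44986939 -0.6455799 ]
 [-0.5189356  -0.38404669 -0.76368448]] [ 319.48295181 -288.56694708 1662.99678304] [[395.20051861   0.         323.2010837 ]
 [  0.         395.20051861 200.93755134]
 [  0.           0.           1.        ]]
[[-0.01651326 -0.99966221  0.02006929]
 [-0.99178661  0.01383042 -0.1271536 ]
 [ 0.12683308 -0.02200417 -0.99167998]] [ -21.75773328  546.18504518 1671.40110258] [[461.36634338   0.         321.39659373]
 [  0.         461.36634338 190.21312189]
 [  0.           0.           1.        ]]
```

View pics/top0.png

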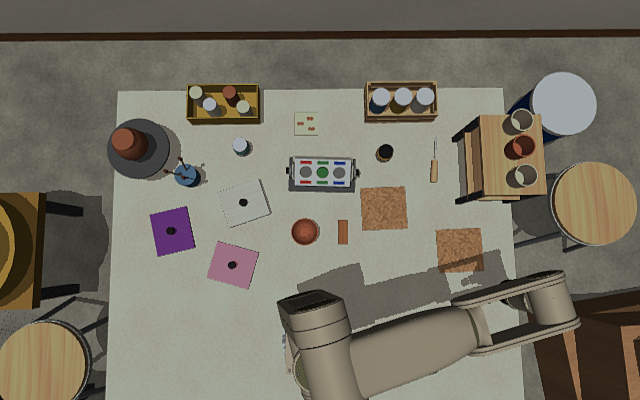

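View pics/scene0.png

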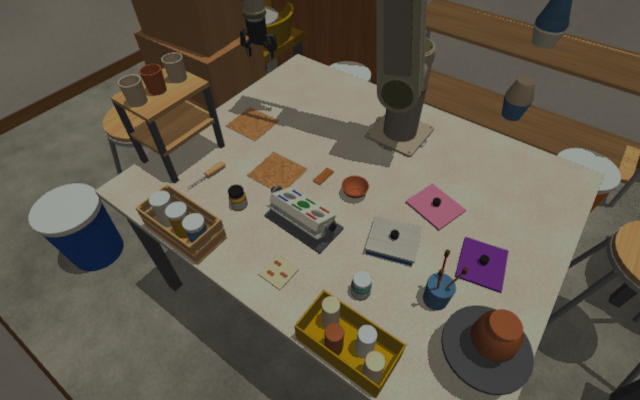

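Top view: lids are purple (171,231), pink (233,265) and bare grey aluminium (244,202) → the grey one, with a blue tin edge under it. Mats are (384,208) and (460,250); I'll compare their distances numerically. The tray is at (322,173), with red left and blue right.

```bash
python3 - <<'E'
from h import *
W=np.load('top0.npy'); im=cv2.imread('pics/top0.png'); hsv=cv2.cvtColor(im,cv2.COLOR_BGR2HSV)
def rect(m,name):
    p=W[m]; p=p[~np.isnan(p[:,0])]; (c,wh,a)=cv2.minAreaRect(p[:,:2].astype(np.float32))
    print(name,np.round(c,1),np.round(wh,1),round(a,1),'z med',np.median(p[:,2]).round(1),len(p))
def box(u0,v0,u1,v1):
    m=np.zeros(im.shape[:2],bool); m[v0:v1,u0:u1]=1; return m
z=W[...,2]
for n,b in(('matA',(355,180,412,235)),('matB',(430,222,488,275))):
    m=box(*b)&(hsv[...,1]>90)&(hsv[...,0]<20)&(z<12); m=cv2.morphologyEx(m.astype(np.uint8),cv2.MORPH_OPEN,np.ones((3,3)))>0
    rect(m,n); p=W[m]; print(' dist',np.hypot(*np.nanmean(p[:,:2],0)), np.nanmean(p,0))
m=box(212,175,276,232)&(z>22)&(z<45); m=cv2.morphologyEx(m.astype(np.uint8),cv2.MORPH_OPEN,np.ones((3,3)))>0; rect(m,'lid')
m=box(212,175,276,232)&(z>48); rect(m,'knob');print(W[m].mean(0))
# tray
m=box(285,150,360,195)&(z>50); 
p=W[m]; 
mw=box(293,160,352,186)&(z>50); q=W[mw]; c=q.mean(0);
for i in range(5):
    A=np.c_[q[:,:2],np.ones(len(q))]; k=np.linalg.lstsq(A,q[:,2],rcond=None)[0]; e=q[:,2]-A@k; q=q[abs(e)<max(2.5,e.std()*1.5)]
n=np.array([-k[0],-k[1],1]);n/=np.linalg.norm(n);print('tray n',n,np.degrees(np.arccos(n[2])),len(q),e.std(),q.mean(0)); rect(mw,'tray')
for n,b in(('bowl',(288,215,322,247)),('rib',(335,217,350,247)),('pot',(170,150,205,190)),('jar',(230,135,252,158)),('jarb',(375,140,395,163))):
    m=box(*b)&(z>5); rect(m,n); print(np.nanmax(z[box(*b)]))
for f,c,k,o in(('top',(205,150,365,235),5,'top_c.png'),):
    u0,v0,u1,v1=c; cv2.imwrite('pics/'+o,cv2.resize(im[v0:v1,u0:u1],None,fx=k,fy=k,interpolation=cv2.INTER_CUBIC))
E
```

```text
matA [ 479.9 -263.1] [157.4 169.5] 1.3 z med 2.6 1797
 dist 546.4890100999063 [ 479.10059959 -262.89323619    2.55986561]
matB [ 318.4 -542.3] [157.3 171.7] 2.0 z med 2.7 1868
 dist 628.9269419557471 [ 318.29256188 -542.43796269    2.54090607]
lid [503.3 257. ] [139.1 159. ] 18.7 z med 34.6 1558
knob [502.6 277.8] [ 30.9 106.5] 9.1 z med 60.9 48
[503.4800537  257.66360663  60.37210236]
tray n [-0.43120841  0.02178296  0.90198936] 25.579195003686326 728 2.269150486749041 [601.44633068 -34.18565122  92.44297671]
tray [606.7 -32.6] [213.5  96.2] 88.5 z med 89.9 1484
bowl [399.6  36.6] [119.4 114.9] 89.0 z med 19.4 578
54.057648696625854
rib [ 393.7 -104.9] [ 52.3 107.6] 88.6 z med 7.7 178
18.111621150198495
pot [636.3 473.2] [147.5 128.3] 1.4 z med 87.8 604
209.68542334023195
jar [723.8 273. ] [79.3 83.9] 89.2 z med 74.2 287
91.58585347698309
jarb [ 695.3 -271.8] [87.8 72.6] 1.3 z med 74.9 271
88.91239258511422
```

View pics/top_c.png

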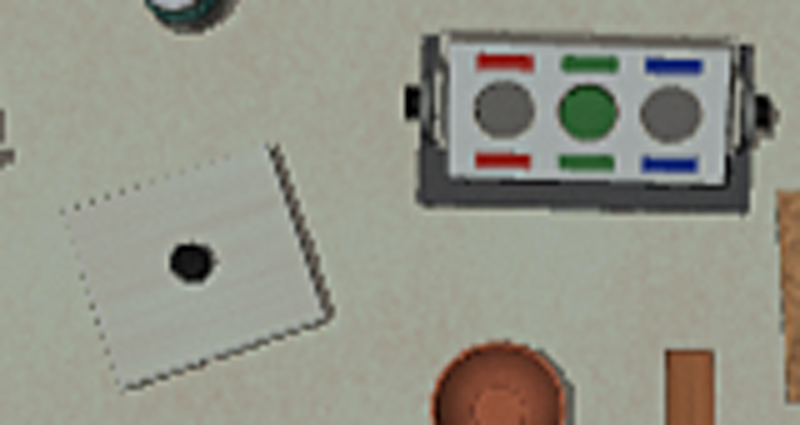

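Chosen: grey lid (crop 195,262) at (503,257), since it matches "aluminium", sits at the right height (top 34.6 mm) and has the right size (139x159). Mat A (384,208) is at 546 mm from the base against 629 mm for B, so A at (479.5,-263). Setting out towards the lid.

```bash
python3 - <<'E'
from h import *
s=r.sense();R,p=tool(s);print(R.round(3))
R2=Ro.from_euler('xyz',[-90,0,-71.3],degrees=True).as_matrix()
for t in ((320,-250,230),(430,60,220),(503,257.5,200)): go(t,R2)
d=r.snapshot('wrist'); print(d['hand_eye'],d['intrinsics'])
E
```

```text
[[ 0.327 -0.     0.945]
 [-0.945  0.002  0.327]
 [-0.002 -1.     0.   ]]
linear [-0.8623  0.0027  0.7358] twist [-0.0001  0.0041 -0.001 ] rows>= 8.154894898671058
linear [-1.7191  0.0375  1.4199] twist [-0.0001  0.0041 -0.001 ] rows>= 16.04287606750433
linear [-2.2617  0.1051  1.8649] twist [-0.0001  0.0041 -0.001 ] rows>= 21.102880505998854
[[ 9.99999031e-01 -2.67752485e-04 -1.36578158e-03  1.33107294e+00]
 [ 1.20863263e-03 -3.19522584e-01  9.47577890e-01 -1.41638503e+02]
 [-6.90114394e-04 -9.47578623e-01 -3.19521951e-01  8.14794147e+01]
 [ 0.00000000e+00  0.00000000e+00  0.00000000e+00  1.00000000e+00]] [[287.43875628   0.         322.14228615]
 [  0.         287.43875628 202.65293622]
 [  0.           0.           1.        ]]
```

Call:
move_arm(
  linear=[
    [-0.86,0,0.735],
    [-0.86,0,0.735],
    [-0.86,0,0.735],
    [-0.86,0,0.735],
    [-0.86,0,0.735],
    [-0.86,0,0.735],
    [-0.86,0,0.735],
    [-0.86,0,0.735],
  ],
  twist=[
    [0,0.004,0],
    [0,0.004,0],
    [0,0.004,0],
    [0,0.004,0],
    [0,0.004,0],
    [0,0.004,0],
    [0,0.004,0],
    [0,0.004,0],
  ],
  hand=[1,1,1,1,1,1,1,1],
)

```text
time: 0.82
tool_pos: [317.7, -254.8, 230.6]
tcp_rot: [-90.0, 0.1, -71.3]
ft_force: [0.8, 0.0, 0.8]
finger_gap: 85.4
```

Call:
move_arm(
  linear=[
    [-0.857,0.035,0.684],
    [-0.857,0.035,0.684],
    [-0.857,0.035,0.684],
    [-0.857,0.035,0.684],
    [-0.857,0.035,0.684],
    [-0.857,0.035,0.684],
    [-0.857,0.035,0.684],
    [-0.857,0.035,0.684],
  ],
  twist=[
    [0,0,0],
    [0,0,0],
    [0,0,0],
    [0,0,0],
    [0,0,0],
    [0,0,0],
    [0,0,0],
    [0,0,0],
  ],
  hand=[1,1,1,1,1,1,1,1],
)

```text
time: 1.48
tool_pos: [430.0, 56.9, 220.5]
tcp_rot: [-90.0, 0.1, -71.3]
ft_force: [-0.1, -1.0, -0.4]
finger_gap: 85.3
```

```bash
python3 - <<'E'
from h import *
s=r.sense();print(s['time'],s['tool_pos'],s['tcp_rot'],s['joint_pos'])
go((503.4,257.5,150),Ro.from_euler('xyz',[-90,0,-71.3],degrees=True).as_matrix())
E
```

```text
1.4833 [429.96728755  56.9318934  220.50915769] [-8.99545175e+01  7.66410463e-02 -7.12975879e+01] [ 6.89506404e-01 -1.90199484e+01  1.11109865e+02  8.70081768e-02
  8.78905320e+01  7.19839369e+01]
linear [-0.5545  0.2361  0.446 ] twist [-0.0005  0.     -0.0009] rows>= 5.393896318035213
```

Call:
move_arm(
  linear=[
    [-0.5545,0.236,0.446],
    [-0.5545,0.236,0.446],
    [-0.5545,0.236,0.446],
    [-0.5545,0.236,0.446],
    [-0.5545,0.236,0.446],
    [-0.5545,0.236,0.446],
    [-0.5545,0.236,0.446],
  ],
  twist=[
    [0,0,0],
    [0,0,0],
    [0,0,0],
    [0,0,0],
    [0,0,0],
    [0,0,0],
    [0,0,0],
  ],
  hand=[0.2,0.2,0.2,0.2,0.2,0.2,0.2],
)

```text
time: 2.07
tool_pos: [502.4, 260.7, 147.2]
tcp_rot: [-90.2, 0.1, -71.1]
ft_force: [0.4, -0.5, 0.2]
finger_gap: 51.5
```

```bash
python3 - <<'E'
from h import *
d=snap('wrist'); s=d['s'];print(s['time'],s['tool_pos'],s['finger_gap'],s['joint_pos'])
W=cloud(d); z=W[...,2]; f=d['frame'].sum(-1)
m=(z>55)&(z<66)&(f<150)&(np.hypot(W[...,0]-503,W[...,1]-257)<40)
p=W[m];print('knob top',len(p),p.mean(0),p.min(0),p.max(0))
m=(z>25)&(z<45)&(np.hypot(W[...,0]-503,W[...,1]-257)<100); print(np.median(z[m]),cv2.minAreaRect(W[m][:,:2].astype(np.float32)))
go((p[:,:2].mean(0)[0],p[:,:2].mean(0)[1],40)); save(d,'w1.png')
E
```

```text
2.0667 [502.36933724 260.67805174 147.22008441] 51.49470486777914 [22.1490434   5.50196028 96.29968668  0.13467139 78.34206001 93.22719593]
knob top 779 [505.67803669 256.22227743  59.8105926 ] [491.64920631 242.43227164  55.02231101] [518.35785369 269.52200287  61.99693195]
33.988522221054566 ((504.08966064453125, 255.83404541015625), (138.4977569580078, 158.39463806152344), 18.166955947875977)
linear [0.0124 0.3606 0.0082] twist [0. 0. 0.] rows>= 2.5963127412660034
```

View pics/w1.png

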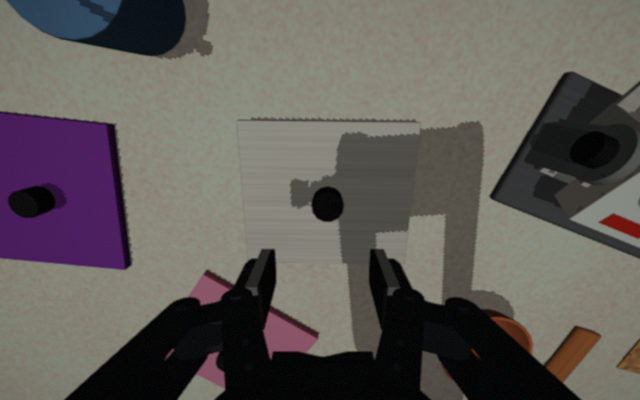

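The wrist view shows the knob at (327,204) between the open fingers. Descending on it.

Call:
move_arm(
  linear=[
    [0.011,0.25,0.004],
    [0.011,0.25,0.004],
    [0.011,0.25,0.004],
    [0.011,0.33,0.004],
    [0.011,0.354,0.004],
    [0.011,0.354,0.004],
    [0.011,0.354,0.004],
  ],
  twist=[
    [0,0,0],
    [0,0,0],
    [0,0,0],
    [0,0,0],
    [0,0,0],
    [0,0,0],
    [0,0,0],
  ],
  hand=[0.2,0.2,0.2,0.2,0.2,0.2,0.2],
  force=60,
)

```text
time: 2.7
tool_pos: [504.7, 255.9, 43.4]
tcp_rot: [-90.1, 0.1, -71.2]
ft_force: [0.8, 0.3, 0.7]
finger_gap: 51.5
```

Call:
move_arm(
  linear=[
    [0,0,0],
    [0,0,0],
    [0,0,0],
    [0,0,0],
    [0,0,0],
    [0,0,0],
  ],
  twist=[
    [0,0,0],
    [0,0,0],
    [0,0,0],
    [0,0,0],
    [0,0,0],
    [0,0,0],
  ],
  hand=[-1,-1,-1,-1,-1,-1],
  force=60,
)

```text
time: 3.2
tool_pos: [506.3, 256.4, 46.1]
tcp_rot: [-89.9, 0.1, -71.2]
ft_force: [-2.5, -1.2, 8.5]
finger_gap: 25.8
```

Call:
move_arm(
  linear=[
    [0,-0.03,0],
    [0,-0.1,0],
    [0,-0.2,0],
    [0,-0.35,0],
    [0,-0.5,0],
    [0,-0.5,0],
    [0,-0.5,0],
    [0,-0.5,0],
  ],
  twist=[
    [0,0,0],
    [0,0,0],
    [0,0,0],
    [0,0,0],
    [0,0,0],
    [0,0,0],
    [0,0,0],
    [0,0,0],
  ],
  hand=[-1,-1,-1,-1,-1,-1,-1,-1],
  force=60,
)

```text
time: 3.87
tool_pos: [506.5, 256.3, 197.0]
tcp_rot: [-89.8, 0.1, -71.2]
ft_force: [-0.4, -0.6, -2.2]
finger_gap: 25.6
```

```bash
python3 - <<'E'
from h import *
d=snap('top'); s=d['s'];print(s['time'],s['tool_pos'],s['tcp_rot'],s['finger_gap'],s['ft_force'],s['joint_pos'])
np.save('top1.npy',cloud(d)); save(d,'top1.png',(190,120,370,260),4.4)
d=snap('wrist');W=cloud(d);z=W[...,2];m=(z>100)&(z<190)&(d['frame'].sum(-1)>200)&(np.hypot(W[...,0]-503,W[...,1]-257)<100)
A=np.c_[W[m][:,:2],np.ones(m.sum())];k=np.linalg.lstsq(A,z[m],rcond=None)[0];print(k,np.median(z[m]),m.sum())
R2=Ro.from_euler('xyz',[-90,0,-71.3],degrees=True).as_matrix()
go((479,-263,190),R2); R3=Ro.from_euler('xyz',[-90,0,-90],degrees=True).as_matrix(); go((479,-263,190),R3)
E
```

```text
3.8667 [506.48782897 256.32970948 197.02829845] [-8.97966109e+01  7.08776904e-02 -7.11627161e+01] 25.64703662802617 [-0.42873963 -0.61954015 -2.19256638] [2.16295023e+01 3.31311973e+00 9.32825922e+01 6.13168128e-02
 8.31976914e+01 9.27851913e+01]
[-3.46963812e-03 -3.41991188e-04  1.84831070e+02] 182.9422039243681 41182
linear [ 1.6085  0.0128 -0.6401] twist [ 0.0011  0.0015 -0.0006] rows>= 12.454639231007738
linear [ 1.6085  0.0128 -0.6401] twist [ 0.0012  0.2093 -0.0004] rows>= 12.454639231007738
```

View pics/top1.png

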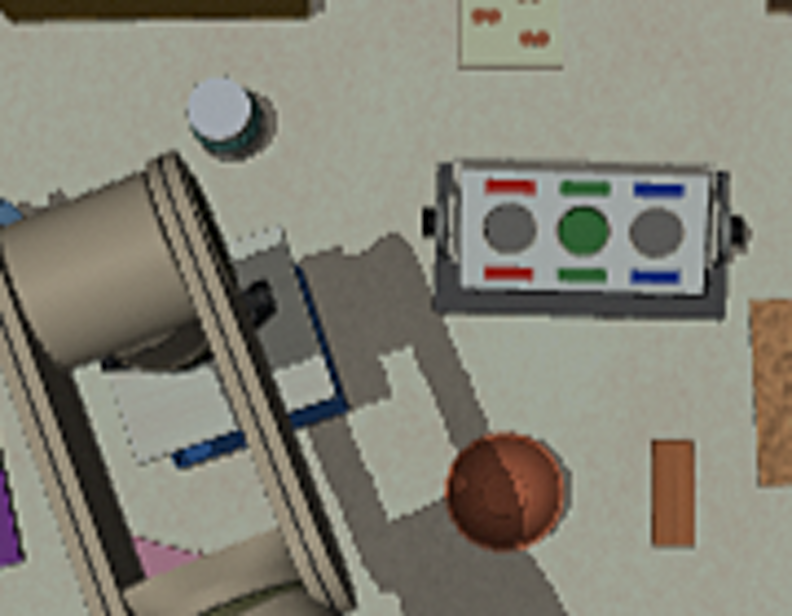

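The lid came off and hangs level. Carrying it to the mat.

Call:
move_arm(
  linear=[
    [0.06,0,-0.024],
    [0.16,0,-0.064],
    [0.27,0,-0.11],
    [0.38,0,-0.15],
    [0.49,0,-0.195],
    [0.6,0,-0.24],
    [0.7,0,-0.28],
    [0.8,0,-0.32],
  ],
  twist=[
    [0,0,0],
    [0,0,0],
    [0,0,0],
    [0,0,0],
    [0,0,0],
    [0,0,0],
    [0,0,0],
    [0,0,0],
  ],
  hand=[-1,-1,-1,-1,-1,-1,-1,-1],
)

```text
time: 4.63
tool_pos: [489.7, -3.9, 191.4]
tcp_rot: [-90.3, 0.2, -71.2]
ft_force: [1.0, 0.0, -2.0]
finger_gap: 25.7
```

Call:
move_arm(
  linear=[
    [0.11,0,-0.044],
    [0.22,0,-0.088],
    [0.33,0,-0.13],
    [0.43,0,-0.17],
    [0.54,0,-0.215],
    [0.64,0,-0.256],
    [0.74,0,-0.296],
    [0.808,0,-0.32],
    [0.808,0,-0.32],
    [0.808,0,-0.32],
  ],
  twist=[
    [0,0,0],
    [0,0,0],
    [0,0,0],
    [0,0,0],
    [0,0,0],
    [0,0,0],
    [0,0,0],
    [0,0,0],
    [0,0,0],
    [0,0,0],
  ],
  hand=[-1,-1,-1,-1,-1,-1,-1,-1,-1,-1],
)

```text
time: 5.47
tool_pos: [475.6, -264.6, 188.7]
tcp_rot: [-90.5, 0.4, -71.3]
ft_force: [0.0, -0.2, -1.6]
finger_gap: 25.6
```

```bash
python3 - <<'E'
from h import *
d=snap('wrist');s=d['s'];print(s['time'],s['tool_pos'],s['tcp_rot'],s['finger_gap'],s['ft_force'])
W=cloud(d);z=W[...,2];p=s['tool_pos'];m=(z>100)&(z<p[2]-5)&(d['frame'].sum(-1)>200)&(np.hypot(W[...,0]-p[0],W[...,1]-p[1])<100)
A=np.c_[W[m][:,:2],np.ones(m.sum())];k=np.linalg.lstsq(A,z[m],rcond=None)[0];print(k,np.median(z[m]),m.sum())
go((479,-263,40),Ro.from_euler('xyz',[-90,0,-71.3],degrees=True).as_matrix())
E
```

```text
5.4667 [ 475.58038505 -264.59278433  188.68601189] [-90.46756574   0.37294543 -71.31133627] 25.595389145081302 [ 0.00896213 -0.19590363 -1.61951165]
[-1.25099528e-02  2.39058109e-03  1.83151756e+02] 176.34267993773722 41227
linear [0.0042 0.4966 0.0143] twist [ 0.0049  0.0007 -0.004 ] rows>= 3.5743325844722253
```

Call:
move_arm(
  linear=[
    [0.004,0.1,0.012],
    [0.004,0.2,0.012],
    [0.004,0.3,0.012],
    [0.004,0.4,0.012],
    [0.004,0.48,0.012],
    [0.004,0.5,0.012],
    [0.004,0.512,0.012],
    [0.004,0.522,0.012],
    [0.004,0.53,0.012],
    [0.004,0.53,0.012],
  ],
  twist=[
    [0.005,0,-0.004],
    [0.005,0,-0.004],
    [0.005,0,-0.004],
    [0.005,0,-0.004],
    [0.005,0,-0.004],
    [0.005,0,-0.004],
    [0.005,0,-0.004],
    [0.005,0,-0.004],
    [0.005,0,-0.004],
    [0.005,0,-0.004],
  ],
  hand=[-1,-1,-1,-1,-1,-1,-1,-1,-1,-1],
)

```text
time: 6.35
tool_pos: [479.2, -263.5, 31.3]
tcp_rot: [-89.9, -0.1, -71.2]
ft_force: [0.2, 1.2, -1.6]
finger_gap: 25.2
```

Call:
move_arm(
  linear=[
    [0,0.004,0],
    [0,0.008,0],
    [0,0.012,0],
    [0,0.014,0],
    [0,0.014,0],
  ],
  twist=[
    [0,0,0],
    [0,0,0],
    [0,0,0],
    [0,0,0],
    [0,0,0],
  ],
  hand=[-1,-1,-1,-1,-1],
)

```text
time: 6.77
tool_pos: [479.2, -263.5, 27.1]
tcp_rot: [-89.9, -0.1, -71.2]
ft_force: [-0.2, 0.1, -1.3]
finger_gap: 25.4
```

Call:
move_arm(
  linear=[
    [0,0.004,0],
    [0,0.007,0],
    [0,0.01,0],
    [0,0.01,0],
  ],
  twist=[
    [0,0,0],
    [0,0,0],
    [0,0,0],
    [0,0,0],
  ],
  hand=[-1,-1,-1,-1],
)

```text
time: 7.1
tool_pos: [479.3, -263.7, 25.1]
tcp_rot: [-89.9, -0.1, -71.2]
ft_force: [-6.1, 1.8, 9.3]
finger_gap: 25.5
```

Contact. Open to about 50 mm and rise, then look.

Call:
move_arm(
  linear=[
    [0,0,0],
    [0,0,0],
    [0,0,0],
    [0,-0.05,0],
    [0,-0.15,0],
    [0,-0.3,0],
    [0,-0.45,0],
    [0,-0.6,0],
    [0,-0.6,0],
  ],
  twist=[
    [0,0,0],
    [0,0,0],
    [0,0,0],
    [0,0,0],
    [0,0,0],
    [0,0,0],
    [0,0,0],
    [0,0,0],
    [0,0,0],
  ],
  hand=[0.3,0.3,0.3,0.3,0.3,0.3,0.3,0.3,0.3],
)

```text
time: 7.85
tool_pos: [481.9, -265.4, 213.6]
tcp_rot: [-89.5, -0.6, -71.2]
ft_force: [1.1, -0.5, 1.7]
finger_gap: 55.5
```

```bash
python3 - <<'E'
from h import *
d=snap('wrist');s=d['s'];print(s['time'],s['tool_pos'],s['joint_pos'])
W=cloud(d);z=W[...,2]
m=(z>9)&(z<20)&(np.hypot(W[...,0]-479,W[...,1]+263)<105);q=W[m];A=np.c_[q[:,:2],np.ones(len(q))];print(np.linalg.lstsq(A,q[:,2],rcond=None)[0],np.median(q[:,2]),cv2.minAreaRect(q[:,:2].astype(np.float32)))
# tin & tray from top
d=snap('top');W=cloud(d);save(d,'top2.png',(205,150,365,235),5);np.save('top2.npy',W);f=d['frame'].astype(int);z=W[...,2]
box=np.hypot(W[...,0]-504,W[...,1]-256)<100
for n,m in(('red',(f[...,0]>1.6*f[...,2])&(f[...,0]>1.6*f[...,1])),('blue',(f[...,2]>1.5*f[...,0])&(z>15)&(z<40))):
    q=W[m&box];print(n,len(q),np.median(q,0),cv2.minAreaRect(q[:,:2].astype(np.float32)))
go((503,256,190),Ro.from_euler('xyz',[-90,0,-71.8],degrees=True).as_matrix())
E
```

```text
7.85 [ 481.8943758  -265.41803635  213.57896648] [-3.41886833e+01 -4.97097701e-01  9.54175881e+01  5.44964997e-03
  8.43117693e+01  3.70338939e+01]
[-8.00629486e-04  8.03639301e-04  1.36189610e+01] 13.021580919263613 ((477.7434997558594, -265.5589294433594), (138.34860229492188, 158.20541381835938), 18.076887130737305)
red 92 [477.38639264 238.18136955  21.67247467] ((477.54156494140625, 238.52691650390625), (37.219276428222656, 36.71768569946289), 51.20170593261719)
blue 226 [526.35364507 264.7120423   23.74069358] ((503.3062744140625, 257.0799560546875), (130.43963623046875, 150.00863647460938), 18.00490951538086)
linear [-1.621   0.0564  0.6277] twist [-0.0039  0.0064  0.0051] rows>= 12.512020364958556
```

View pics/top2.png

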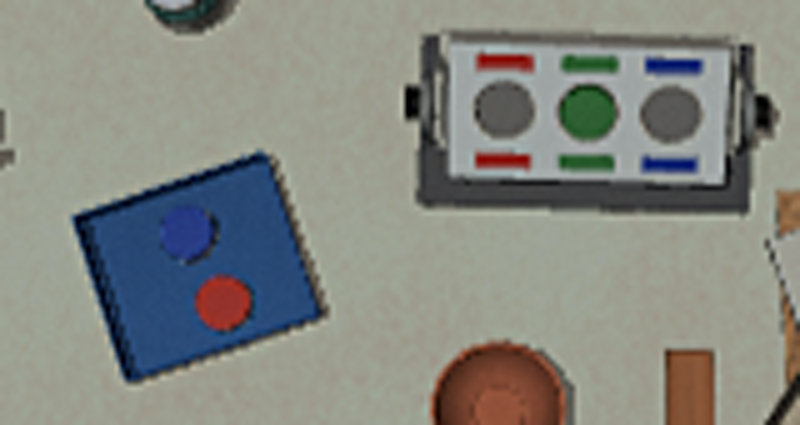

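Lid checks: flat, top 13 mm, centre (477.7,-265.6), so it is on the mat. The crop shows red cake (223,303), blue cake (188,233), and grey empty wells at (504,109) red and (670,113) blue. I'll look at the tray squarely on the way.

```bash
python3 - <<'E'
from h import *
t=np.radians(25.6);R=np.array([[0,np.sin(t),np.cos(t)],[-1,0,0],[0,-np.cos(t),np.sin(t)]])
go((551,-34,200),R)
E
```

```text
linear [-0.654   0.0298  0.4682] twist [ 0.2772  0.2061 -0.0422] rows>= 5.7904452765844505
```

Call:
move_arm(
  linear=[
    [-0.654,0.0298,0.468],
    [-0.654,0.0298,0.468],
    [-0.654,0.0298,0.468],
    [-0.654,0.0298,0.468],
    [-0.654,0.0298,0.468],
    [-0.654,0.0298,0.468],
    [-0.654,0.0298,0.468],
    [-0.654,0.0298,0.468],
    [-0.654,0.0298,0.468],
  ],
  twist=[
    [0.277,0.206,-0.042],
    [0.277,0.206,-0.042],
    [0.277,0.206,-0.042],
    [0.277,0.206,-0.042],
    [0.277,0.206,-0.042],
    [0.277,0.206,-0.042],
    [0.277,0.206,-0.042],
    [0.277,0.206,-0.042],
    [0.277,0.206,-0.042],
  ],
  hand=[1,1,1,1,1,1,1,1,1],
)

```text
time: 8.7
tool_pos: [550.4, -33.9, 198.7]
tcp_rot: [-64.5, 0.0, -89.9]
ft_force: [0.5, -1.0, -0.6]
finger_gap: 85.5
```

```bash
cat > tray.py <<'E'
from h import *
d=snap('wrist');s=d['s'];print(s['time'],s['tool_pos'],s['tcp_rot'])
W=cloud(d);f=d['frame'].astype(int);mx=f.max(-1);mn=f.min(-1)
near=(abs(W[...,0]-603)<60)&(abs(W[...,1]+34)<110)&(W[...,2]>55)&(W[...,2]<130)
q=W[near&(mn>150)]
for i in range(8):
    c=q.mean(0);n=np.linalg.svd(q-c,full_matrices=False)[2][2];n*=np.sign(n[2]);e=(q-c)@n;q=q[abs(e)<max(1.5,2*e.std())]
print('plane',c,n,'tilt',np.degrees(np.arccos(n[2])),'std',e.std(),len(q))
H=(W-c)@n
y=np.array([0,1,0.]);y-=n*(n@y)
r_=cv2.minAreaRect
def blob(m,name):
    k,l,st,ce=cv2.connectedComponentsWithStats(m.astype(np.uint8))
    out=[]
    for i in range(1,k):
        if st[i,4]>150:
            p=W[l==i]; out.append((np.nanmedian(p,0),st[i,4]));print(name,np.nanmean(p,0).round(1),'h',np.nanmedian(H[l==i]).round(1),st[i],ce[i].round(1),(np.nanmax(p[:,1])-np.nanmin(p[:,1])).round(1))
    return out
blob(near&(abs(H)<6)&(f[...,0]>1.7*f[...,1])&(f[...,0]>1.7*f[...,2]),'redbar')
blob(near&(abs(H)<6)&(f[...,1]>1.4*f[...,0])&(f[...,1]>1.4*f[...,2]),'green')
blob(near&(abs(H)<6)&(f[...,2]>1.4*f[...,0])&(f[...,2]>1.4*f[...,1]),'bluebar')
blob(near&(H<-3.5)&(H>-14)&(mx-mn<25),'well')
E
python3 - <<'E'
exec(open('tray.py').read())
save(d,'w2.png')
E
```

```text
8.7 [550.38933983 -33.92147018 198.68025343] [-6.45310675e+01  9.79850616e-03 -8.99268292e+01]<string>:7: RuntimeWarning: Mean of empty slice.
  ret = um.true_divide(
Traceback (most recent call last):
IndexError: index 2 is out of bounds for axis 0 with size 0
```

```bash
sed -i "s/q=W\[near&(mn>150)\]/save(d,'w2.png');q=W[near\&(mx-mn<25)\&(mn>np.percentile(mn[near],45))]/" tray.py; python3 tray.py
```

```text
8.75 [550.55280954 -34.69646424 199.03624302] [-6.45070634e+01  8.83432684e-03 -9.00084311e+01]
plane [606.39636711 -34.27634246  94.20829118] [-0.44253102  0.01775154  0.89657748] tilt 26.288223630891295 std 0.6121300136367803 12138
redbar [638.3  24.4 109.3] h 0.5 [234 147  44  14 547] [255.4 153.5] 39.7
redbar [572.   27.1  76.6] h 0.5 [239 223  40  12 411] [258.6 228.1] 39.4
green [635.8 -35.7 109.4] h 0.5 [301 150  43  13 504] [321.8 156. ] 38.2
green [603.4 -34.2  94.8] h 2.0 [ 300  174   42   41 1332] [320.3 193.9] 38.7
green [569.5 -32.6  76.5] h 0.5 [300 225  39  12 379] [318.9 230.7] 37.9
bluebar [633.2 -95.3 109.3] h 0.6 [366 152  45  14 545] [388.  158.8] 39.4
bluebar [566.9 -92.6  76.4] h 0.5 [360 228  40  12 413] [379.5 233.2] 38.7
well [651.5 -38.4 106.7] h -8.8 [214 136 219  10 315] [324.8 140.3] 199.7
well [614.   72.8  83.5] h -11.0 [206 162  12  49 305] [211.6 184.9] 6.6
well [608.1  26.8  84.2] h -8.7 [ 236  170   45   42 1448] [258.  190.8] 41.8
well [ 603.  -141.3   82.2] h -11.1 [423 170  13  50 274] [429.4 196. ] 5.9
well [602.7 -95.2  85.9] h -6.8 [ 361  175   45   43 1456] [383.3 195.9] 41.9
```

View pics/w2.png

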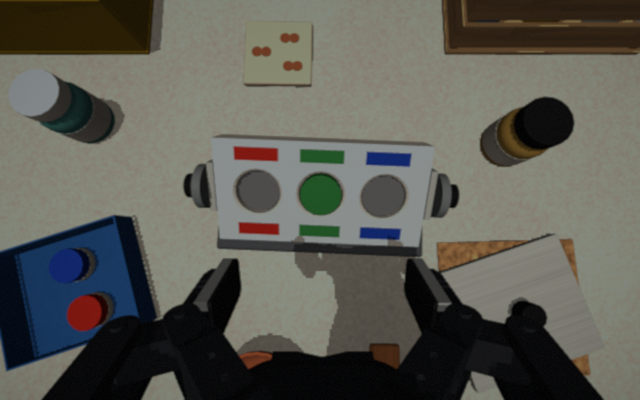

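The wrist view shows the red well (258,191), green cake (320,194) and blue well (383,196). Bars and discs agree: pitch 60 mm, tilt 26.3°, green 2.0 proud, floors about 8.7 and 6.8 below the face. Now to the cakes.

```bash
python3 - <<'E'
from h import *
go((503,257,150),Ro.from_euler('xyz',[-90,0,-71.9],degrees=True).as_matrix())
E
```

```text
linear [-0.9737  0.0795 -0.2152] twist [-0.2811 -0.1985  0.0448] rows>= 7.196888871578001
```

Call:
move_arm(
  linear=[
    [-0.974,0.08,-0.215],
    [-0.974,0.08,-0.215],
    [-0.974,0.08,-0.215],
    [-0.974,0.08,-0.215],
    [-0.974,0.08,-0.215],
    [-0.974,0.08,-0.215],
    [-0.974,0.08,-0.215],
    [-0.974,0.08,-0.215],
    [-0.974,0.08,-0.215],
    [-0.974,0.08,-0.215],
  ],
  twist=[
    [-0.281,-0.198,0.045],
    [-0.281,-0.198,0.045],
    [-0.281,-0.198,0.045],
    [-0.281,-0.198,0.045],
    [-0.281,-0.198,0.045],
    [-0.281,-0.198,0.045],
    [-0.281,-0.198,0.045],
    [-0.281,-0.198,0.045],
    [-0.281,-0.198,0.045],
    [-0.281,-0.198,0.045],
  ],
  hand=[1,1,1,1,1,1,1,1,1,1],
)

```text
time: 9.63
tool_pos: [503.5, 256.0, 149.3]
tcp_rot: [-90.0, -0.0, -72.0]
ft_force: [-0.1, -0.2, 0.4]
finger_gap: 85.7
```

```bash
cat > cakes.py <<'E'
from h import *
d=snap('wrist');s=d['s'];print(s['time'],s['tool_pos'],s['tcp_rot'],s['joint_pos'])
W=cloud(d);z=W[...,2];f=d['frame'].astype(int);near=np.hypot(W[...,0]-503,W[...,1]-257)<70
top=near&(z>17)&(z<27)
for n,ch in(('red',0),('blue',2)):
    m=top&(f[...,ch]==f.max(-1)); m=cv2.morphologyEx(m.astype(np.uint8),cv2.MORPH_OPEN,np.ones((3,3)))
    k,l,st,ce=cv2.connectedComponentsWithStats(m); i=1+np.argmax(st[1:,4]); q=W[l==i]
    c,rr=cv2.minEnclosingCircle(q[:,:2].astype(np.float32)); print(n,q.mean(0).round(1),'circ',np.round(c,1),round(rr,1),np.median(q[:,2]).round(1),len(q)); 
    go((*c,12),Ro.from_euler('xyz',[-90,0,-71.9],degrees=True).as_matrix())
E
python3 cakes.py
```

```text
9.6333 [503.50711966 256.00276141 149.34994976] [-9.00495483e+01 -8.46367759e-03 -7.19582017e+01] [ 2.17533465e+01  5.14790269e+00  9.64459354e+01 -5.34664080e-03
  7.84561543e+01  9.37126240e+01]
red [478.5 237.2  20.9] circ [477.5 236.8] 20.0 21.0 1120
linear [ 0.0318  0.4592 -0.1024] twist [ 0.0001 -0.0014  0.0001] rows>= 3.3927906059172086
blue [531.2 263.7  20.9] circ [530.5 263.4] 20.0 21.0 1341
linear [0.0022 0.4592 0.0927] twist [ 0.0001 -0.0014  0.0001] rows>= 3.370377433840071
```

Call:
move_arm(
  linear=[
    [0.032,0,-0.101],
    [0.032,0.1,-0.101],
    [0.032,0.2,-0.101],
    [0.032,0.3,-0.101],
    [0.032,0.38,-0.101],
    [0.032,0.43,-0.101],
    [0.032,0.455,-0.101],
    [0.032,0.467,-0.101],
    [0.032,0.467,-0.101],
    [0.032,0.467,-0.101],
  ],
  twist=[
    [0,0,0],
    [0,0,0],
    [0,0,0],
    [0,0,0],
    [0,0,0],
    [0,0,0],
    [0,0,0],
    [0,0,0],
    [0,0,0],
    [0,0,0],
  ],
  hand=[0.4,0.4,0.4,0.4,0.4,0.4,0.4,0.4,0.4,0.4],
  force=30,
)

```text
time: 10.52
tool_pos: [479.3, 236.6, 11.0]
tcp_rot: [-89.9, -0.0, -72.1]
ft_force: [-0.1, -0.1, 1.2]
finger_gap: 59.9
```

Call:
move_arm(
  linear=[
    [0,0,0],
    [0,0,0],
    [0,0,0],
    [0,0,0],
    [0,0,0],
    [0,0,0],
  ],
  twist=[
    [0,0,0],
    [0,0,0],
    [0,0,0],
    [0,0,0],
    [0,0,0],
    [0,0,0],
  ],
  hand=[-1,-1,-1,-1,-1,-1],
  force=30,
)

```text
time: 11.02
tool_pos: [480.9, 237.0, 13.1]
tcp_rot: [-89.7, -0.0, -72.1]
ft_force: [0.9, -2.0, 6.4]
finger_gap: 38.1
```

Call:
move_arm(
  linear=[
    [0,-0.03,0],
    [0,-0.1,0],
    [0,-0.2,0],
    [0,-0.33,0],
    [0,-0.46,0],
    [0,-0.55,0],
    [0,-0.55,0],
    [0,-0.55,0],
  ],
  twist=[
    [0,0,0],
    [0,0,0],
    [0,0,0],
    [0,0,0],
    [0,0,0],
    [0,0,0],
    [0,0,0],
    [0,0,0],
  ],
  hand=[-1,-1,-1,-1,-1,-1,-1,-1],
)

```text
time: 11.68
tool_pos: [481.8, 237.6, 181.9]
tcp_rot: [-89.3, -0.0, -72.1]
ft_force: [-0.5, -0.3, -1.5]
finger_gap: 38.1
```

```bash
cat > held.py <<'E'
from h import *
import sys
ch=int(sys.argv[1])
d=snap('wrist');s=d['s'];R,p=tool(s);print(s['time'],p,s['tcp_rot'],s['finger_gap'],s['ft_force'])
W=cloud(d);T=(W-p)@R;f=d['frame'].astype(int);o=[i for i in range(3) if i!=ch]
m=(f[...,ch]>1.5*f[...,o[0]])&(f[...,ch]>1.3*f[...,o[1]])&(np.linalg.norm(T,axis=-1)<45)
q=T[m];print(len(q),q.mean(0),q.min(0),q.max(0))
t=q[q[:,1]<np.percentile(q[:,1],50)+2] 
A=np.c_[t[:,0],t[:,2],np.ones(len(t))];k=np.linalg.lstsq(A,t[:,1],rcond=None)[0];print('top plane tool y=',k,'circ',cv2.minEnclosingCircle(t[:,[0,2]].astype(np.float32)))
save(d,sys.argv[2],(200,150,440,330),3)
E
python3 held.py 0 w3.png
cat >frame.py <<'E'
from h import *
y=np.array([0.0425,0.9991,0]);n=np.array([-0.4427,0.0180,0.8965]);n-=y*(n@y);n/=np.linalg.norm(n);x=np.cross(y,n)
face={'red':np.array([604.8,25.7,92.6]),'blue':np.array([599.8,-94.0,92.5])}
Rt=np.stack([-y,-n,np.cross(-y,-n)],1)
E
python3 - <<'E'
from frame import *
print(Rt.round(3),Ro.from_matrix(Rt).as_euler('xyz',degrees=True)); go(face['red']+60*n,Rt)
E
```

```text
11.6833 [481.84663176 237.64462495 181.88212839] [-8.93326271e+01 -7.32013751e-03 -7.20547938e+01] 38.0770228730281 [-0.45972225 -0.32041062 -1.46137796]
4298 [ 0.72017435 -7.82748898 -0.32213342] [-31.51577179 -38.64528711 -22.77461371] [21.00985068  4.13625667 17.29069473]
top plane tool y= [ 0.09101195  0.02961148 -8.46408321] circ ((-4.809966564178467, 0.900439441204071), 27.187898635864258)
[[-0.042  0.443  0.896]
 [-0.999 -0.019 -0.038]
 [-0.    -0.896  0.443]] [-6.37006622e+01 -1.50664974e-07 -9.24357958e+01]
linear [0.7672 0.111  0.0932] twist [ 0.2843  0.2222 -0.0526] rows>= 5.616722946580072
```

View pics/w3.png

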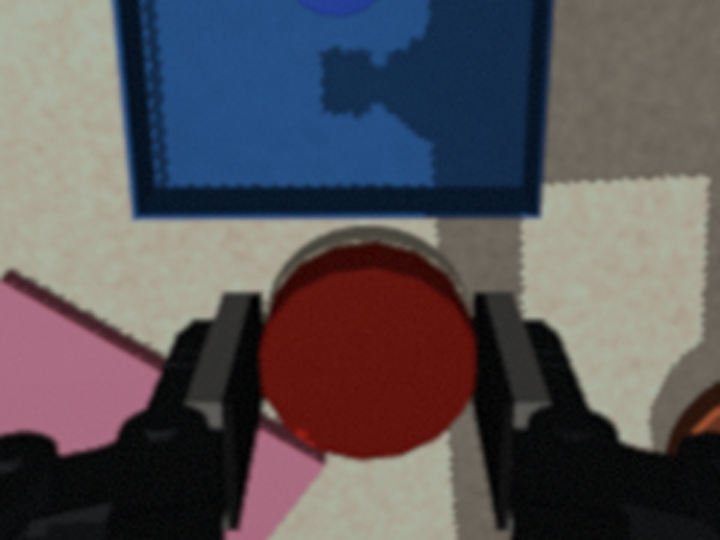

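```bash
cat > held2.py <<'E'
from h import *
import sys
ch=int(sys.argv[1]); d=snap('wrist');s=d['s'];R,p=tool(s)
T=(cloud(d)-p)@R;f=d['frame'].astype(int);o=[i for i in range(3) if i!=ch]
m=(f[...,ch]>1.4*f[...,o[0]])&(f[...,ch]>1.4*f[...,o[1]])&(np.linalg.norm(T-[0,-9,0],axis=-1)<27)
k,l,st,ce=cv2.connectedComponentsWithStats(m.astype(np.uint8));i=1+np.argmax(st[1:,4]);q=T[l==i]
md=np.median(q[:,1]);q=q[abs(q[:,1]-md)<2.5]
A=np.c_[q[:,0],q[:,2],np.ones(len(q))];k=np.linalg.lstsq(A,q[:,1],rcond=None)[0];print(s['time'],'top y=',k.round(3),'circ',cv2.minEnclosingCircle(q[:,[0,2]].astype(np.float32)),q.mean(0),q.min(0),q.max(0))
E
python3 held2.py 0
```

```text
11.7333 top y= [ 2.000e-03  1.200e-02 -7.848e+00] circ ((1.2965278625488281, -2.773083209991455), 20.625381469726562) [ 1.29667059 -7.86478099 -1.57019554] [-17.93289514 -10.12665285 -22.71151276] [20.56657368 -5.32714414 17.21970591]
```

Call:
move_arm(
  linear=[
    [0.1,0,0.012],
    [0.23,0.02,0.03],
    [0.36,0.04,0.044],
    [0.49,0.06,0.06],
    [0.62,0.09,0.075],
    [0.767,0.111,0.093],
    [0.767,0.111,0.093],
    [0.767,0.111,0.093],
    [0.767,0.111,0.093],
    [0.767,0.111,0.093],
  ],
  twist=[
    [0.05,0.04,-0.01],
    [0.1,0.08,-0.02],
    [0.15,0.117,-0.03],
    [0.2,0.156,-0.04],
    [0.25,0.195,-0.047],
    [0.284,0.222,-0.053],
    [0.284,0.222,-0.053],
    [0.284,0.222,-0.053],
    [0.284,0.222,-0.053],
    [0.284,0.222,-0.053],
  ],
  hand=[-1,-1,-1,-1,-1,-1,-1,-1,-1,-1],
)

```text
time: 12.62
tool_pos: [576.8, 27.4, 144.2]
tcp_rot: [-64.0, -0.1, -92.4]
ft_force: [-0.4, 0.4, 0.2]
finger_gap: 38.4
```

```bash
python3 held2.py 0; python3 - <<'E'
from frame import *
s=r.sense();print(s['tool_pos'],s['tcp_rot'],s['ft_force'],s['finger_gap']);go(face['red']+60*n,Rt);go(face['red']+20*n,Rt)
E
```

```text
12.6167 top y= [-0.     0.013 -8.026] circ ((1.5191164016723633, -2.377944231033325), 20.519935607910156) [ 1.50603732 -8.04729233 -1.58020982] [-17.7182314  -10.42430367 -22.47216396] [20.75868788 -5.51866531 17.28921324]
[577.07896365  27.66385358 144.59213066] [-63.92015574  -0.09827477 -92.33650009] [0.68926029 0.66010404 0.65725814] 37.76513879354761
linear [ 0.0026 -0.0036  0.0062] twist [0.0024 0.0015 0.0005] rows>= 0.055077712334712224
linear [0.0025 0.1297 0.0067] twist [0.0024 0.0015 0.0005] rows>= 0.9345611700532285
```

```bash
sed 's/w2.png/w4.png/' tray.py > tray2.py; python3 tray2.py
```

```text
12.6667 [577.07896365  27.66385358 144.59213066] [-63.92015574  -0.09827477 -92.33650009]
plane [612.51509853 -43.9878595   97.38843835] [-0.44310971  0.01779383  0.89629078] tilt 26.32528929243856 std 0.5950268041024027 16623
redbar [638.2  24.4 109.3] h 0.5 [294 161  56  16 881] [321.2 168.5] 39.3
green [635.7 -35.4 109.3] h 0.5 [378 161  57  16 875] [405.9 168.5] 39.6
green [603.7 -33.2  94.8] h 2.0 [ 374  190   54   51 2127] [400.7 215.3] 38.9
green [569.6 -37.3  76.7] h 0.6 [374 255  49  12 443] [403.  260.1] 38.0
bluebar [633.2 -95.3 109.2] h 0.5 [462 161  58  16 890] [490.5 168.5] 40.1
bluebar [566.6 -92.5  76.3] h 0.5 [447 255  52  13 643] [472.6 261. ] 39.8
well [651.2 -36.6 107.2] h -8.6 [265 147 282   3 595] [405.1 148.2] 200.2
well [614.4  72.8  83.6] h -11.1 [255 180  13  61 474] [261.  208.3] 6.7
well [611.2  25.5  85.7] h -8.7 [ 293  189   57   43 1787] [321.4 209.9] 43.2
well [602.3 -96.6  85.9] h -6.8 [ 452  189   56   53 2223] [479.4 214.6] 41.8
```

```bash
python3 - <<'E'
from frame import *
w=face['red']-Rt@np.array([1.5,0,-2.4]);s=r.sense();print(s['tool_pos'],(s['tool_pos']-w)@n)
for h in(18,4,2): go(w+h*n,Rt)
E
```

```text
[577.24900633  27.79735715 144.85972319] 59.08563055122548
linear [-0.002   0.1369  0.0138] twist [0.0021 0.0017 0.0004] rows>= 0.9900275636371452
linear [-0.002   0.1836  0.014 ] twist [0.0021 0.0017 0.0004] rows>= 1.3245528579991153
linear [-0.002   0.1902  0.014 ] twist [0.0021 0.0017 0.0004] rows>= 1.3723902725521213
```

Call:
move_arm(
  linear=[
    [-0.002,0.05,0.014],
    [-0.002,0.1,0.014],
    [-0.002,0.137,0.014],
    [-0.002,0.137,0.014],
    [-0.002,0.137,0.014],
  ],
  twist=[
    [0.002,0.002,0],
    [0.002,0.002,0],
    [0.002,0.002,0],
    [0.002,0.002,0],
    [0.002,0.002,0],
  ],
  hand=[-1,-1,-1,-1,-1],
)

```text
time: 13.13
tool_pos: [598.6, 28.5, 109.1]
tcp_rot: [-63.8, -0.0, -92.4]
ft_force: [0.5, 0.0, 0.6]
finger_gap: 38.0
```

```bash
cat > st.py <<'E'
from frame import *
import sys
w=face[sys.argv[1]]-Rt@np.array([float(sys.argv[2]),0,float(sys.argv[3])])
s=r.sense();p=s['tool_pos'];F=np.array(s['ft_force']);print('t',s['time'],'off x,y,n',((p-w)@np.stack([x,y,n],1)).round(2),'F xyn',(F@np.stack([x,y,n],1)).round(2),s['tcp_rot'].round(2),round(s['finger_gap'],1))
for h in sys.argv[4:]: go(w+float(h)*n,Rt)
E
python3 st.py red 1.5 -2.4 18 10
```

```text
t 13.1333 off x,y,n [-0.75  1.03 17.63] F xyn [0.68 0.05 0.35] [-6.382e+01 -2.000e-02 -9.238e+01] 38.0
linear [ 0.0034 -0.0012  0.0025] twist [ 0.0013  0.0006 -0.    ] rows>= 0.03179401080952392
linear [0.0034 0.0254 0.0026] twist [ 0.0013  0.0006 -0.    ] rows>= 0.1855470778324779
```

Call:
move_arm(
  linear=[
    [0.003,0.007,0.002],
    [0.003,0.014,0.002],
    [0.003,0.021,0.002],
    [0.003,0.028,0.002],
    [0.003,0.035,0.002],
    [0.003,0.04,0.002],
    [0.003,0.04,0.002],
  ],
  twist=[
    [0,0,0],
    [0,0,0],
    [0,0,0],
    [0,0,0],
    [0,0,0],
    [0,0,0],
    [0,0,0],
  ],
  hand=[-1,-1,-1,-1,-1,-1,-1],
)

```text
time: 13.72
tool_pos: [604.4, 27.3, 98.3]
tcp_rot: [-63.8, -0.0, -92.4]
ft_force: [0.8, 0.0, -0.2]
finger_gap: 38.4
```

```bash
python3 st.py red 1.5 -2.4 3 1
```

```text
t 13.7167 off x,y,n [-0.31  0.07  5.37] F xyn [ 0.59  0.05 -0.5 ] [-6.383e+01 -2.000e-02 -9.239e+01] 38.4
linear [0.0002 0.0079 0.001 ] twist [ 0.0014  0.0005 -0.    ] rows>= 0.05728796061379617
linear [0.0002 0.0146 0.0011] twist [ 0.0014  0.0005 -0.    ] rows>= 0.10502356484098015
```

No force with the foot 6.6 mm below the face, so the cake is in the bore. Going on to feel the disc.

Call:
move_arm(
  linear=[
    [0,0.004,0.001],
    [0,0.008,0.001],
    [0,0.012,0.001],
    [0,0.012,0.001],
  ],
  twist=[
    [0,0,0],
    [0,0,0],
    [0,0,0],
    [0,0,0],
  ],
  hand=[-1,-1,-1,-1],
)

```text
time: 14.05
tool_pos: [606.3, 27.1, 95.2]
tcp_rot: [-63.8, -0.0, -92.4]
ft_force: [-1.6, -0.5, 2.1]
finger_gap: 38.0
```

```bash
python3 st.py red 1.5 -2.4 0 -30; python3 held2.py 0
```

```text
t 14.05 off x,y,n [ 0.04 -0.    1.69] F xyn [-0.54 -0.58  2.56] [-6.383e+01 -2.000e-02 -9.240e+01] 38.0
linear [-0.      0.0056 -0.0001] twist [0.0014 0.0005 0.    ] rows>= 0.04043477721652604
linear [-0.000e+00  1.056e-01  1.000e-04] twist [0.0014 0.0005 0.    ] rows>= 0.759848517988555
14.05 top y= [ 1.000e-03  5.000e-03 -8.083e+00] circ ((1.462783932685852, -3.1179516315460205), 20.605920791625977) [ 1.50409921 -8.08869301 -1.58734443] [-17.70434118 -10.53264392 -23.22584563] [20.77342831 -5.56162563 17.10976639]
```

Call:
move_arm(
  linear=[
    [0,0,0],
    [0,0,0],
    [0,0,0],
    [0,-0.05,0],
    [0,-0.12,0],
    [0,-0.18,0],
    [0,-0.18,0],
    [0,-0.18,0],
    [0,-0.18,0],
    [0,-0.18,0],
  ],
  twist=[
    [0,0,0],
    [0,0,0],
    [0,0,0],
    [0,0,0],
    [0,0,0],
    [0,0,0],
    [0,0,0],
    [0,0,0],
    [0,0,0],
    [0,0,0],
  ],
  hand=[0.3,0.3,0.3,0.3,0.3,0.3,0.3,-1,-1,-1],
)

```text
time: 14.93
tool_pos: [582.0, 28.2, 142.3]
tcp_rot: [-63.9, -0.0, -92.4]
ft_force: [0.4, -0.2, -0.3]
finger_gap: 19.7
```

```bash
cat > well.py <<'E'
from frame import *
import sys
ch={'red':0,'blue':2}[sys.argv[1]];fc=face[sys.argv[1]]
d=snap('wrist');s=d['s'];W=cloud(d);f=d['frame'].astype(int);o=[i for i in range(3) if i!=ch]
q0=(W-fc)@np.stack([x,y,n],1)
m=(f[...,ch]>1.4*f[...,o[0]])&(f[...,ch]>1.3*f[...,o[1]])&(np.linalg.norm(q0[...,:2],axis=-1)<26)&(q0[...,2]>-8)
k,l,st,ce=cv2.connectedComponentsWithStats(m.astype(np.uint8));i=1+np.argmax(st[1:,4]);q=q0[l==i];md=np.median(q[:,2]);q=q[abs(q[:,2]-md)<2]
k=np.linalg.lstsq(np.c_[q[:,:2],np.ones(len(q))],q[:,2],rcond=None)[0]
print('time',s['time'],'gap',s['finger_gap'],'cake top rel face: centre',cv2.minEnclosingCircle(q[:,:2].astype(np.float32)),'h',k.round(3),len(q))
g=(f[...,1]>1.4*f[...,0])&(f[...,1]>1.4*f[...,2])&(abs(q0[...,0])<15)&(abs(q0[...,2])<8); print('green h',np.median(q0[g][:,2]) if g.any() else None)
if len(sys.argv)>2: save(d,sys.argv[2],(160,100,480,340),2.4)
E
python3 well.py red w5.png; python3 st.py red 1.5 -2.4 30 12
```

```text
time 14.9333 gap 19.745770117448014 cake top rel face: centre ((-0.9118415713310242, -0.12211602181196213), 20.038055419921875) h [-4.0000e-03  1.0000e-03  1.0877e+01] 2218
green h 1.5624189946683287
t 14.9833 off x,y,n [-1.010e+00 -1.000e-02  5.465e+01] F xyn [ 0.2  -0.85 -1.52] [-6.395e+01 -2.000e-02 -9.240e+01] 12.4
linear [-0.      0.0821  0.0037] twist [0.0028 0.0005 0.    ] rows>= 0.5915437447158979
linear [-0.      0.1421  0.004 ] twist [0.0028 0.0005 0.    ] rows>= 1.0229907266998453
```

View pics/w5.png

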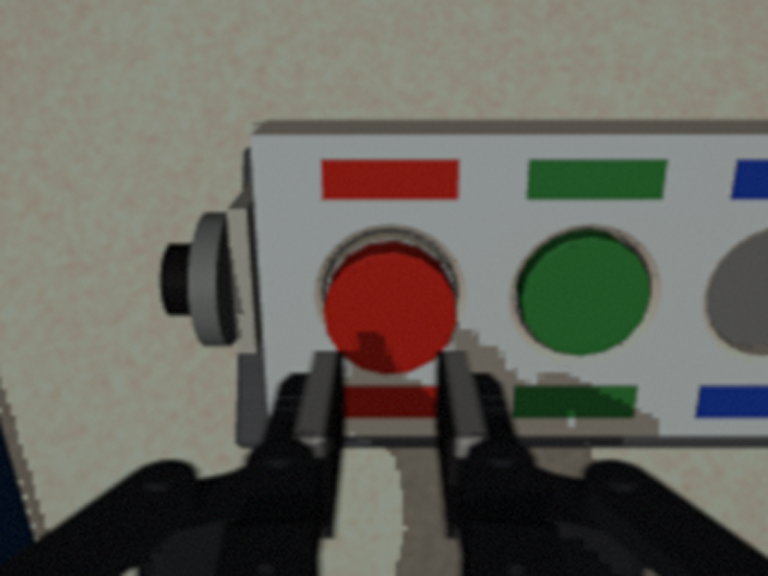

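The crop shows the red cake square in its bore, top 10.9 mm proud. Press with shut fingers.

Call:
move_arm(
  linear=[
    [0,0.05,0.002],
    [0,0.09,0.002],
    [0,0.12,0.002],
    [0,0.132,0.002],
    [0,0.137,0.002],
    [0,0.142,0.002],
    [0,0.147,0.002],
    [0,0.152,0.002],
    [0,0.152,0.002],
  ],
  twist=[
    [0.003,0,0],
    [0.003,0,0],
    [0.003,0,0],
    [0.003,0,0],
    [0.003,0,0],
    [0.003,0,0],
    [0.003,0,0],
    [0.003,0,0],
    [0.003,0,0],
  ],
  hand=[-1,-1,-1,-1,-1,-1,-1,-1,-1],
)

```text
time: 15.73
tool_pos: [602.6, 27.3, 101.9]
tcp_rot: [-63.7, -0.0, -92.4]
ft_force: [-2.5, 0.4, 1.7]
finger_gap: -0.2
```

```bash
python3 st.py red 1.5 -2.4 5
```

```text
t 15.7333 off x,y,n [-0.31  0.    9.3 ] F xyn [-1.54  0.32  2.67] [-6.365e+01 -2.000e-02 -9.240e+01] -0.2
linear [0.     0.0143 0.001 ] twist [-0.0005  0.0005  0.    ] rows>= 0.10335752074001041
```

Call:
move_arm(
  linear=[
    [0,0.005,-0.002],
    [0,0.01,-0.002],
    [0,0.015,-0.002],
    [0,0.02,-0.002],
    [0,0.025,-0.002],
    [0,0.03,-0.002],
    [0,0.03,-0.002],
  ],
  twist=[
    [0,0,0],
    [0,0,0],
    [0,0,0],
    [0,0,0],
    [0,0,0],
    [0,0,0],
    [0,0,0],
  ],
  hand=[-1,-1,-1,-1,-1,-1,-1],
)

```text
time: 16.32
tool_pos: [606.6, 27.1, 93.7]
tcp_rot: [-63.6, -0.0, -92.4]
ft_force: [-1.9, -0.7, 5.0]
finger_gap: 0.3
```

```bash
python3 st.py red 1.5 -2.4 ; python3 well.py red; python3 tray2.py | grep plane
```

```text
t 16.3167 off x,y,n [-0.36 -0.01  0.25] F xyn [ 0.55 -0.76  5.34] [-6.36e+01 -2.00e-02 -9.24e+01] 0.3
time 16.3167 gap 0.30872497572198154 cake top rel face: centre ((0.1543053388595581, -0.09572108089923859), 19.888404846191406) h [-0.011  0.001 -0.617] 1317
green h -3.5703777733557827
plane [617.39606792 -46.56264774  94.22273354] [-0.44286216  0.01766943  0.89641559] tilt 26.309159797107753 std 0.5771175218025636 26881
```

Camera agrees: the cake has moved in and is now 3 mm higher than green, with the tray sunk about 5 mm. Pressing on.

Call:
move_arm(
  linear=[
    [0,0.004,0],
    [0,0.008,0],
    [0,0.012,0],
    [0,0.016,0],
    [0,0.02,0],
    [0,0.022,0],
    [0,0.022,0],
  ],
  twist=[
    [0,0,0],
    [0,0,0],
    [0,0,0],
    [0,0,0],
    [0,0,0],
    [0,0,0],
    [0,0,0],
  ],
  hand=[-1,-1,-1,-1,-1,-1,-1],
)

```text
time: 17.0
tool_pos: [609.5, 27.0, 87.9]
tcp_rot: [-63.6, -0.0, -92.4]
ft_force: [-4.5, 0.7, 6.8]
finger_gap: 0.0
```

```bash
python3 st.py red 1.5 -2.4 ; python3 well.py red
```

```text
t 17.0 off x,y,n [-0.3   0.01 -6.31] F xyn [-1.    0.51  8.13] [-6.36e+01 -2.00e-02 -9.24e+01] 0.0
time 17.0 gap 0.04517663473303183 cake top rel face: centre ((-0.024166222661733627, -0.058145225048065186), 19.741161346435547) h [ 3.000e-03  1.000e-03 -7.119e+00] 1153
green h -7.056951917028211
```

Call:
move_arm(
  linear=[
    [0,0.004,0],
    [0,0.008,0],
    [0,0.01,0],
    [0,0.01,0],
  ],
  twist=[
    [0,0,0],
    [0,0,0],
    [0,0,0],
    [0,0,0],
  ],
  hand=[-1,-1,-1,-1],
)

```text
time: 17.38
tool_pos: [610.9, 27.0, 85.3]
tcp_rot: [-63.6, -0.0, -92.4]
ft_force: [-7.3, 0.4, 8.4]
finger_gap: -0.1
```

Call:
move_arm(
  linear=[
    [0,-0.03,0],
    [0,-0.06,0],
    [0,-0.12,0],
    [0,-0.22,0],
    [0,-0.32,0],
    [0,-0.35,0],
    [0,-0.35,0],
  ],
  twist=[
    [0,0,0],
    [0,0,0],
    [0,0,0],
    [0,0,0],
    [0,0,0],
    [0,0,0],
    [0,0,0],
  ],
  hand=[-1,-1,-1,-1,0.4,0.4,0.4],
)

```text
time: 17.97
tool_pos: [565.4, 29.0, 183.3]
tcp_rot: [-63.3, -0.0, -92.4]
ft_force: [-0.6, -0.1, 0.4]
finger_gap: 36.0
```

```bash
python3 well.py red; python3 - <<'E'
from h import *
go((530.5,263.4,150),Ro.from_euler('xyz',[-90,0,-71.9],degrees=True).as_matrix())
E
```

```text
time 17.9667 gap 35.991653351319584 cake top rel face: centre ((-0.7719999551773071, 0.10911712050437927), 20.07096290588379) h [ 0.000e+00 -1.000e-03  1.559e+00] 1448
green h 1.5409775373800287
linear [-0.7761  0.0263 -0.1775] twist [-0.292  -0.2235  0.053 ] rows>= 5.730559188497468
```

Red is home (top 1.56 vs green 1.54, force reached about 11 N). Now blue.

Call:
move_arm(
  linear=[
    [-0.12,-0.02,-0.03],
    [-0.26,-0.01,-0.06],
    [-0.776,0.026,-0.178],
    [-0.776,0.026,-0.178],
    [-0.776,0.026,-0.178],
    [-0.776,0.026,-0.178],
    [-0.776,0.026,-0.178],
    [-0.776,0.026,-0.178],
    [-0.776,0.026,-0.178],
    [-0.776,0.026,-0.178],
  ],
  twist=[
    [-0.04,-0.03,0.01],
    [-0.1,-0.08,0.02],
    [-0.292,-0.223,0.053],
    [-0.292,-0.223,0.053],
    [-0.292,-0.223,0.053],
    [-0.292,-0.223,0.053],
    [-0.292,-0.223,0.053],
    [-0.292,-0.223,0.053],
    [-0.292,-0.223,0.053],
    [-0.292,-0.223,0.053],
  ],
  hand=[0.4,0.4,0.4,0.4,0.4,0.4,0.4,0.4,0.4,0.4],
)

```text
time: 18.85
tool_pos: [530.2, 262.2, 149.3]
tcp_rot: [-90.0, -0.0, -72.0]
ft_force: [0.0, -0.2, 0.2]
finger_gap: 59.8
```

```bash
python3 cakes.py 2>&1 | tail -4; python3 - <<'E'
from h import *
s=r.sense();print(s['tool_pos'],s['tcp_rot'],s['finger_gap'])
E
```

```text
return _wrapfunc(a, 'argmax', axis=axis, out=out, **kwds)
    return bound(*args, **kwds)
ValueError: attempt to get argmax of an empty sequence
[530.42758923 262.07863512 149.88623983] [-8.99913791e+01 -1.37748156e-02 -7.20361901e+01] 59.79308754393332
```

```bash
sed -i "s/('red',0),//" cakes.py; python3 cakes.py
```

```text
18.9 [530.42758923 262.07863512 149.88623983] [-8.99913791e+01 -1.37748156e-02 -7.20361901e+01] [ 2.13377823e+01  9.11380698e+00  9.20795025e+01 -1.45351773e-02
  7.87988956e+01  9.33767939e+01]Traceback (most recent call last):
  File "cakes.py", line 5, in <module>
    for n,ch in(('blue',2)):
        ^^^^
ValueError: too many values to unpack (expected 2)
```

```bash
sed -i "s/(('blue',2))/(('blue',2),)/" cakes.py; python3 cakes.py|tail -2
```

```text
blue [531.5 263.8  21. ] circ [530.5 263.4] 20.0 21.0 1221
linear [-0.004   0.4619  0.    ] twist [-0.0007 -0.0016  0.    ] rows>= 3.323266680055662
```

Call:
move_arm(
  linear=[
    [-0.003,0.1,-0.003],
    [-0.003,0.2,-0.003],
    [-0.003,0.3,-0.003],
    [-0.003,0.38,-0.003],
    [-0.003,0.43,-0.003],
    [-0.003,0.455,-0.003],
    [-0.003,0.466,-0.003],
    [-0.003,0.466,-0.003],
    [-0.003,0.466,-0.003],
  ],
  twist=[
    [0,0,0],
    [0,0,0],
    [0,0,0],
    [0,0,0],
    [0,0,0],
    [0,0,0],
    [0,0,0],
    [0,0,0],
    [0,0,0],
  ],
  hand=[0.4,0.4,0.4,0.4,0.4,0.4,0.4,0.4,0.4],
)

```text
time: 19.75
tool_pos: [530.9, 263.0, 12.4]
tcp_rot: [-89.8, 0.0, -72.1]
ft_force: [0.6, -0.1, 0.4]
finger_gap: 59.9
```

Call:
move_arm(
  linear=[
    [0,0,0],
    [0,0,0],
    [0,0,0],
    [0,0,0],
    [0,0,0],
    [0,0,0],
  ],
  twist=[
    [0,0,0],
    [0,0,0],
    [0,0,0],
    [0,0,0],
    [0,0,0],
    [0,0,0],
  ],
  hand=[-1,-1,-1,-1,-1,-1],
  force=30,
)

```text
time: 20.25
tool_pos: [532.5, 263.5, 14.7]
tcp_rot: [-89.6, 0.0, -72.1]
ft_force: [-0.8, -0.8, 5.7]
finger_gap: 38.3
```

Call:
move_arm(
  linear=[
    [0,-0.03,0],
    [0,-0.1,0],
    [0,-0.2,0],
    [0,-0.33,0],
    [0,-0.46,0],
    [0,-0.55,0],
    [0,-0.55,0],
    [0,-0.55,0],
  ],
  twist=[
    [0,0,0],
    [0,0,0],
    [0,0,0],
    [0,0,0],
    [0,0,0],
    [0,0,0],
    [0,0,0],
    [0,0,0],
  ],
  hand=[-1,-1,-1,-1,-1,-1,-1,-1],
)

```text
time: 20.92
tool_pos: [533.2, 264.0, 183.8]
tcp_rot: [-89.2, 0.0, -72.1]
ft_force: [0.4, -0.3, -1.3]
finger_gap: 38.0
```

```bash
python3 held2.py 2; python3 st.py blue 1.5 -2.4 60
```

```text
20.9167 top y= [ 1.000e-03  1.500e-02 -6.274e+00] circ ((1.3158597946166992, -1.0841877460479736), 20.538942337036133) [ 1.24921307 -6.27301215 -0.06901834] [-17.78958183  -8.68335688 -20.64304237] [20.45344839 -3.76187566 18.50073177]
t 20.9667 off x,y,n [-37.6  352.71 116.21] F xyn [-0.36 -0.42 -0.67] [-8.946e+01  2.000e-02 -7.206e+01] 37.8
linear [ 1.1702  0.1099 -0.2272] twist [ 0.2832  0.222  -0.0532] rows>= 8.612339584013041
```

Call:
move_arm(
  linear=[
    [0.1,0,-0.02],
    [0.23,0.01,-0.045],
    [0.36,0.02,-0.07],
    [0.49,0.03,-0.095],
    [0.62,0.04,-0.12],
    [0.74,0.05,-0.145],
    [0.86,0.06,-0.17],
    [0.96,0.07,-0.19],
  ],
  twist=[
    [0.05,0.04,-0.01],
    [0.1,0.08,-0.02],
    [0.15,0.117,-0.03],
    [0.2,0.156,-0.04],
    [0.25,0.195,-0.047],
    [0.283,0.222,-0.053],
    [0.283,0.222,-0.053],
    [0.283,0.222,-0.053],
  ],
  hand=[-1,-1,-1,-1,-1,-1,-1,-1],
)

```text
time: 21.63
tool_pos: [564.0, -29.6, 156.3]
tcp_rot: [-63.9, 0.0, -92.4]
ft_force: [0.7, 1.0, -0.3]
finger_gap: 38.0
```

```bash
python3 st.py blue 1.3 -1.2 60
```

```text
t 21.6333 off x,y,n [-7.41 61.49 74.29] F xyn [ 0.43  1.   -0.59] [-6.391e+01  2.000e-02 -9.245e+01] 38.0
linear [0.205  0.0475 0.0249] twist [ 0.0023 -0.0002 -0.0001] rows>= 1.5241900999623121
```

Call:
move_arm(
  linear=[
    [0.1,0.02,0.024],
    [0.205,0.045,0.024],
    [0.205,0.1,0.024],
    [0.205,0.15,0.024],
    [0.205,0.175,0.024],
    [0.205,0.175,0.024],
    [0.205,0.175,0.024],
  ],
  twist=[
    [0.002,0,0],
    [0.002,0,0],
    [0.002,0,0],
    [0.002,0,0],
    [0.002,0,0],
    [0.002,0,0],
    [0.002,0,0],
  ],
  hand=[-1,-1,-1,-1,-1,-1,-1],
)

```text
time: 22.22
tool_pos: [589.8, -91.5, 110.7]
tcp_rot: [-63.9, 0.1, -92.4]
ft_force: [0.4, 1.3, -1.1]
finger_gap: 37.9
```

```bash
python3 held2.py 2; python3 st.py blue 1.3 -1.2 18 8
```

```text
22.2167 top y= [ 1.000e-03  1.400e-02 -6.489e+00] circ ((1.4283726215362549, -0.7225260138511658), 20.762855529785156) [ 1.45380148 -6.4916323  -0.26241098] [-17.67311059  -8.89944264 -20.91360849] [20.7161153  -3.97247503 18.72594635]
t 22.2667 off x,y,n [-1.08  0.68 21.54] F xyn [-0.76  0.43 -0.68] [-6.38e+01  4.00e-02 -9.24e+01] 37.8
linear [0.0023 0.0118 0.0036] twist [ 0.0011  0.0002 -0.0006] rows>= 0.09030447393511608
linear [0.0023 0.0451 0.0037] twist [ 0.0011  0.0002 -0.0006] rows>= 0.32623394968424174
```

Call:
move_arm(
  linear=[
    [0.002,0.007,0.003],
    [0.002,0.014,0.003],
    [0.002,0.021,0.003],
    [0.002,0.028,0.003],
    [0.002,0.035,0.003],
    [0.002,0.041,0.003],
    [0.002,0.041,0.003],
  ],
  twist=[
    [0.001,0,0],
    [0.001,0,0],
    [0.001,0,0],
    [0.001,0,0],
    [0.001,0,0],
    [0.001,0,0],
    [0.001,0,0],
  ],
  hand=[-1,-1,-1,-1,-1,-1,-1],
)

```text
time: 22.85
tool_pos: [596.6, -92.4, 100.9]
tcp_rot: [-63.7, 0.0, -92.4]
ft_force: [0.2, -0.3, -0.1]
finger_gap: 37.7
```

```bash
python3 st.py blue 1.3 -1.2 7 5
```

```text
t 22.85 off x,y,n [-0.39  0.12  8.92] F xyn [ 0.18 -0.28 -0.15] [-6.373e+01  4.000e-02 -9.240e+01] 37.7
linear [0.0004 0.0064 0.0013] twist [ 0.0003  0.0002 -0.0006] rows>= 0.0470498107832824
linear [0.0004 0.0131 0.0013] twist [ 0.0003  0.0002 -0.0006] rows>= 0.0944793559294094
```

Call:
move_arm(
  linear=[
    [0,0.004,0.001],
    [0,0.008,0.001],
    [0,0.012,0.001],
    [0,0.012,0.001],
  ],
  twist=[
    [0,0,0],
    [0,0,0],
    [0,0,0],
    [0,0,0],
  ],
  hand=[-1,-1,-1,-1],
)

```text
time: 23.18
tool_pos: [598.6, -92.5, 97.7]
tcp_rot: [-63.7, 0.0, -92.4]
ft_force: [-2.3, 0.4, 1.4]
finger_gap: 37.8
```

```bash
python3 st.py blue 1.3 -1.2
```

```text
t 23.1833 off x,y,n [-0.04  0.13  5.23] F xyn [-1.46  0.33  2.23] [-6.372e+01  4.000e-02 -9.239e+01] 37.8
```

On the disc at 2.2 N, as expected. Release, back off, shut.

Call:
move_arm(
  linear=[
    [0,0,0],
    [0,0,0],
    [0,0,0],
    [0,-0.05,0],
    [0,-0.12,0],
    [0,-0.16,0],
    [0,-0.16,0],
    [0,-0.16,0],
    [0,-0.16,0],
    [0,-0.16,0],
  ],
  twist=[
    [0,0,0],
    [0,0,0],
    [0,0,0],
    [0,0,0],
    [0,0,0],
    [0,0,0],
    [0,0,0],
    [0,0,0],
    [0,0,0],
    [0,0,0],
  ],
  hand=[0.3,0.3,0.3,0.3,0.3,0.3,0.3,-1,-1,-1],
)

```text
time: 24.02
tool_pos: [576.9, -91.5, 139.4]
tcp_rot: [-63.8, 0.1, -92.4]
ft_force: [-0.2, 0.0, 0.1]
finger_gap: 19.9
```

```bash
python3 well.py blue; python3 st.py blue 1.3 -1.2 12 10
```

```text
time 24.0167 gap 19.947283948105785 cake top rel face: centre ((-0.6586355566978455, -0.07031625509262085), 19.881013870239258) h [-2.0000e-03  0.0000e+00  1.2814e+01] 2301
green h 1.7735707684265198
t 24.0667 off x,y,n [-1.18  0.29 52.15] F xyn [-0.03  0.35  0.08] [-6.384e+01  8.000e-02 -9.239e+01] 12.3
linear [0.0012 0.1338 0.0042] twist [ 0.0015  0.0001 -0.001 ] rows>= 0.963175048625289
linear [0.0012 0.1405 0.0043] twist [ 0.0015  0.0001 -0.001 ] rows>= 1.0111158520033416
```

Call:
move_arm(
  linear=[
    [0.001,0.05,0.002],
    [0.001,0.09,0.002],
    [0.001,0.115,0.002],
    [0.001,0.125,0.002],
    [0.001,0.13,0.002],
    [0.001,0.135,0.002],
    [0.001,0.14,0.002],
    [0.001,0.145,0.002],
    [0.001,0.145,0.002],
  ],
  twist=[
    [0.002,0,0],
    [0.002,0,0],
    [0.002,0,0],
    [0.002,0,0],
    [0.002,0,0],
    [0.002,0,0],
    [0.002,0,0],
    [0.002,0,0],
    [0.002,0,0],
  ],
  hand=[-1,-1,-1,-1,-1,-1,-1,-1,-1],
)

```text
time: 24.82
tool_pos: [596.7, -92.5, 100.8]
tcp_rot: [-63.6, 0.1, -92.4]
ft_force: [-5.2, 0.3, 2.8]
finger_gap: 0.0
```

Call:
move_arm(
  linear=[
    [0,0.005,-0.001],
    [0,0.01,-0.001],
    [0,0.015,-0.001],
    [0,0.02,-0.001],
    [0,0.025,-0.001],
    [0,0.025,-0.001],
  ],
  twist=[
    [0,0,0],
    [0,0,0],
    [0,0,0],
    [0,0,0],
    [0,0,0],
    [0,0,0],
  ],
  hand=[-1,-1,-1,-1,-1,-1],
)

```text
time: 25.32
tool_pos: [600.1, -92.7, 94.1]
tcp_rot: [-63.6, 0.1, -92.4]
ft_force: [-3.2, 1.5, 4.0]
finger_gap: 0.1
```

```bash
python3 st.py blue 1.3 -1.2; python3 well.py blue
```

```text
t 25.3167 off x,y,n [-0.32  0.02  1.32] F xyn [-1.14  1.4   4.97] [-6.360e+01  7.000e-02 -9.239e+01] 0.1
time 25.3167 gap 0.11365298431008077 cake top rel face: centre ((0.25463512539863586, 0.0035817634779959917), 19.772798538208008) h [-0.01   0.002  0.454] 1429
green h -3.7927341638880634
```

Call:
move_arm(
  linear=[
    [0,0.005,0],
    [0,0.01,0],
    [0,0.015,0],
    [0,0.02,0],
    [0,0.025,0],
    [0,0.027,0],
    [0,0.027,0],
  ],
  twist=[
    [0,0,0],
    [0,0,0],
    [0,0,0],
    [0,0,0],
    [0,0,0],
    [0,0,0],
    [0,0,0],
  ],
  hand=[-1,-1,-1,-1,-1,-1,-1],
)

```text
time: 25.95
tool_pos: [603.7, -92.9, 86.9]
tcp_rot: [-63.6, 0.1, -92.4]
ft_force: [-5.3, 1.5, 6.6]
finger_gap: 0.1
```

```bash
python3 st.py blue 1.3 -1.2; python3 well.py blue
```

```text
t 25.95 off x,y,n [-0.22 -0.01 -6.77] F xyn [-1.86  1.29  8.26] [-6.360e+01  7.000e-02 -9.239e+01] 0.1
time 25.95 gap 0.11434109001891732 cake top rel face: centre ((0.21414759755134583, -0.0904337465763092), 19.524831771850586) h [ 3.000e-03  2.000e-03 -7.429e+00] 997
green h -7.323835062494357
```

Level with green. A last 3 mm to confirm the stop, then withdraw and check everything.

Call:
move_arm(
  linear=[
    [0,0.004,0],
    [0,0.008,0],
    [0,0.01,0],
    [0,0.01,0],
  ],
  twist=[
    [0,0,0],
    [0,0,0],
    [0,0,0],
    [0,0,0],
  ],
  hand=[-1,-1,-1,-1],
)

```text
time: 26.33
tool_pos: [605.1, -92.9, 84.3]
tcp_rot: [-63.6, 0.1, -92.4]
ft_force: [-7.2, 1.6, 7.9]
finger_gap: -0.1
```

Call:
move_arm(
  linear=[
    [0,-0.03,0],
    [0,-0.06,0],
    [0,-0.12,0],
    [0,-0.22,0],
    [0,-0.32,0],
    [0,-0.42,0],
    [0,-0.42,0],
    [0,-0.42,0],
  ],
  twist=[
    [0,0,0],
    [0,0,0],
    [0,0,0],
    [0,0,0],
    [0,0,0],
    [0,0,0],
    [0,0,0],
    [0,0,0],
  ],
  hand=[-1,-1,-1,-1,-1,-1,-1,-1],
)

```text
time: 27.0
tool_pos: [550.0, -91.4, 200.7]
tcp_rot: [-63.3, -0.0, -92.4]
ft_force: [0.6, 0.0, -1.1]
finger_gap: 0.2
```

```bash
python3 well.py blue; python3 well.py red w9.png; python3 - <<'E'
from h import *
W=cloud(snap('wrist'));z=W[...,2];m=(z>9)&(z<20)&(np.hypot(W[...,0]-478,W[...,1]+265)<105);q=W[m]
print('lid',np.median(q[:,2]),cv2.minAreaRect(q[:,:2].astype(np.float32)));print(r.sense()['ft_force'],r.sense()['qd'])
E
```

```text
time 27.0 gap 0.1691189461090856 cake top rel face: centre ((-0.770506739616394, 0.2693534791469574), 19.96449089050293) h [-1.000e-03 -2.000e-03  1.667e+00] 1259
green h 1.7778145149098061
time 27.05 gap -0.05875426098904253 cake top rel face: centre ((-0.3951338529586792, -0.1013059914112091), 20.34202003479004) h [-3.000e-03  1.000e-03  1.595e+00] 1314
green h 1.5891054211539462
lid 12.923222079961164 ((477.63775634765625, -265.6470031738281), (138.49253845214844, 158.7246856689453), 18.085983276367188)
[ 0.57488324 -0.1121905  -0.55329454] [ 0.13848475  1.08409471  0.15865128  0.07445938 -0.02516517  0.01381114]
```

View pics/w9.png

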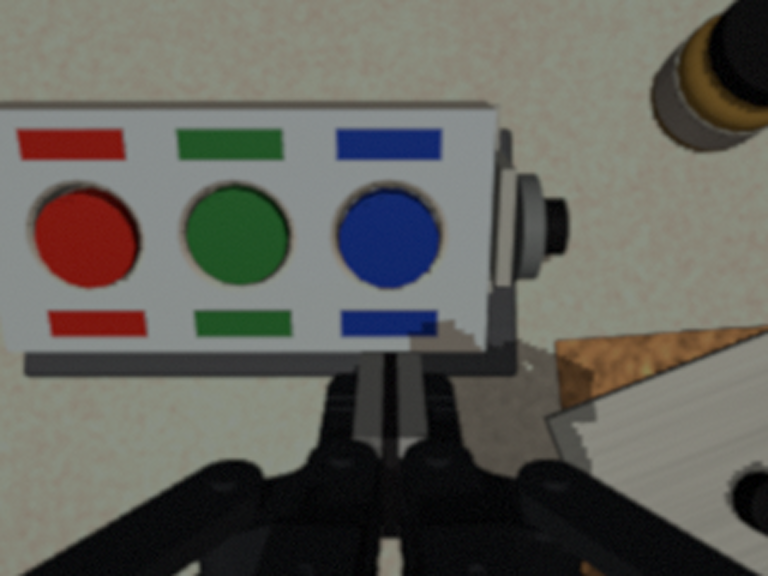

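The picture shows red (87,238), green (238,236) and blue (389,239) seated alike. The lid lies on the mat and the gripper is clear, so I'm handing in.

```bash
python3 -c "
from bench import r
print(r.hand_in())"
```

```text
the job is handed in; nothing more can be done
None
```

I laid the aluminium lid knob up on the nearer cork mat, then pressed the red and blue cakes into their own wells and handed in at about 27 s. The hand-in gave no verdict.

- **Lid:** it lies flat, with its top at 12.9 mm (about 14 mm expected, and the camera reads about 1 mm low). Its centre is at (478, -266) and the mat's is at (479, -263), about 3 mm apart.
- **Cakes:** each was pushed until the force rose past the disc's slide to about 11 N, well below the 30 N limit.

| Cake | Top above face (mm) | Green in the same look (mm) | Off centre (mm) | Tilt |
|---|---|---|---|---|
| Red | 1.60 | 1.59 | about 0.4 | about 0 |
| Blue | 1.67 | 1.78 | about 0.8 | about 0 |

- **Robot and other objects:** the gripper ended well clear of the tray, with no contact force beyond sensor noise. I did not re-measure the bystanders at the end; no move went near them.
- **Disagreement:** the wrist camera reads about 1.4 mm off along the jaw direction, going by the held cakes. I allowed for that when placing both.

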